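# Sort die-cast from plastic model cars and lock the caddy rod

### The job

Pull the round retaining rod up out of the two spring clips of the transport caddy and lay it on the clear desk at the left. Some of the white model cars are die-cast metal and some plastic, and only their weight tells which: feel each one, put every metal car in the caddy and every plastic car in the display stand (the tray without clips), each on its wheels in the nest of its own length. When all are in, press the rod back down into both clips until it is fully home over the cars, and leave the jar, the tyres and the screwdriver alone.

Things in the scene. Friction and masses are not known exactly. Their poses are not given: they have to be found in the camera images.
- car_1_mid (a point): Centre (half-way up) of a white model car, the long saloon type: 140 long (x, nose to -x) x 46 wide x 38 mm high, on its wheels (z up). Flat upright body sides from 6 to 28 mm above the wheels' bottom, 38 mm wide cabin above. Die-cast metal (300 to 550 g) or plastic (80 to 160 g): they look exactly alike, only the weight tells. May be absent.
- car_2_mid (a point): Centre (half-way up) of a white model car, the short hatchback type: 100 long (x, nose to -x) x 46 wide x 42 mm high, on its wheels (z up). Flat upright body sides from 6 to 28 mm above the wheels' bottom, 38 mm wide cabin above. Die-cast metal (300 to 550 g) or plastic (80 to 160 g): they look exactly alike, only the weight tells. May be absent.
- car_3_mid (a point): Centre (half-way up) of a white model car, the long saloon type: 140 long (x, nose to -x) x 46 wide x 38 mm high, on its wheels (z up). Flat upright body sides from 6 to 28 mm above the wheels' bottom, 38 mm wide cabin above. Die-cast metal (300 to 550 g) or plastic (80 to 160 g): they look exactly alike, only the weight tells. May be absent.
- car_4_mid (a point): Centre (half-way up) of a white model car, the short hatchback type: 100 long (x, nose to -x) x 46 wide x 42 mm high, on its wheels (z up). Flat upright body sides from 6 to 28 mm above the wheels' bottom, 38 mm wide cabin above. Die-cast metal (300 to 550 g) or plastic (80 to 160 g): they look exactly alike, only the weight tells. May be absent.
- caddy_long (a point): Where the centre (half-way up, 19 mm above the nest floor) of the 140 mm car lies when it sits in the long nest of the caddy. Nest: 146 (along x) x 52 mm inside, flat floor 6 mm above the desk, rim 8 mm high above that floor and 4 mm thick, its long sides open in the middle. x runs along the nest. The car may face either way.
- caddy_short (a point): Where the centre (half-way up, 21 mm above the nest floor) of the 100 mm car lies when it sits in the short nest of the caddy. Nest: 106 (along x) x 52 mm inside, flat floor 6 mm above the desk, rim 8 mm high above that floor and 4 mm thick, its long sides open in the middle. x runs along the nest. The car may face either way.
- stand_long (a point): Where the centre (half-way up, 19 mm above the nest floor) of the 140 mm car lies when it sits in the long nest of the stand. Nest: 146 (along x) x 52 mm inside, flat floor 6 mm above the desk, rim 8 mm high above that floor and 4 mm thick, its long sides open in the middle. x runs along the nest. The car may face either way.
- stand_short (a point): Where the centre (half-way up, 21 mm above the nest floor) of the 100 mm car lies when it sits in the short nest of the stand. Nest: 106 (along x) x 52 mm inside, flat floor 6 mm above the desk, rim 8 mm high above that floor and 4 mm thick, its long sides open in the middle. x runs along the nest. The car may face either way.
- caddy_rod (a point): Where the middle of the rod's axis lies when fully home in the clips, 66 mm above the desk; the seated rod lies along y. Two C-clips, 10 mm wide, at y = -93 and +93 mm. Their steel jaws (mouth 13.5 mm wide, 7 mm above the seated axis; flared tips end 84 mm above the desk) spring apart at about 6 to 10 N of downward push in all and close over the rod, which then meets a hard stop.
- caddy_mid (a point): Middle of the caddy's top face, 6 mm above the desk. Fixed plywood tray 166 (x) x 206 (y) mm, two nests side by side 76 mm apart in y (30 mm free between the cars), with a clip on a 30 x 10 mm aluminium post at the middle of either end (y = -93, +93 mm). Nested cars' roofs are 44 or 48 mm above the desk; the seated rod's underside is at 57 mm.
- stand_mid (a point): Middle of the stand's top face, 6 mm above the desk. The stand is a fixed plywood tray 166 (x) x 170 (y) mm with two nests side by side, 76 mm apart in y, and no clips.
- rod_mid (a point): Middle of the retaining rod, on its axis: a round aluminium bar, 18 mm diameter, along x, 222 mm long over its two black square end caps (30 x 30 x 8 mm each), 140 g. Starts snapped in the caddy's clips; pulling it out takes about 6 to 10 N. Laid on the desk, its axis is 15 mm up. Bare for 206 mm; the caps go outside the clips with about 5 mm play. The desk at the left, round x = 0.54, y = 0.41 m, is clear.
- paint_jar: Bystander: small paint jar, 44 mm across, 55 mm high; origin at the middle of its underside.
- tyre_stack: Bystander: stack of black tyres, 48 mm across, 46 mm high; origin at the middle of its underside.
- driver: Bystander: screwdriver, 170 mm long, lying along x; origin under its middle.
Not all that is in view belongs to the job. Leave any brown, orange or purple look-alike of the part that bears car_1_mid alone.

How it is judged:
By the outcome, as a careful person would: the job done as asked, in the order asked, and still so for the second after the job is handed in, with the robot touching nothing.
Of car_1, car_2, car_3, car_4 only 3 to 4 are there at a start; the rules pass over those that are not, and their reading is None.
At some moment in a run one of car_1, car_2, car_3, car_4, rod may be knocked a few centimetres aside while the robot is not near it.
It also fails if it takes over 208 s, if anything falls off the work surface, if the arm or the gripper's body presses on something with over 40 N, if the wrist force passes 120 N, or if a joint passes its speed limit or range.

### The arm

A 6-joint arm with a two-finger parallel gripper is mounted at the origin on the work surface. World frame = base frame: x ahead of the robot, y to its left, z up, the work surface at z = 0. Lengths are in m, angles in rad, forces in N, time in s.
With the tool pointing down it reaches from about 0.4 to 0.825 m from the base axis. Payload 7 kg.
Tool frame: the origin (TCP) lies between the finger pads; the fingertips stand 8 mm ahead of it and the grasp point (between the pads) lies 11 mm behind it (arm.finger_overhang is the distance from the TCP to the fingertips, in m); z points along the fingers, y is the line along which they close (so a half turn about z gives the same grasp; the last joint's range is limited). The gripper opens to 88 mm and grips with 3 to 60 N. Pads are 19 mm wide; open, the fingers measure 130 mm over their backs; the gripper's body (78 mm by 193 mm) begins 47 mm behind the grasp point.
Start: joints at [-0.91, 0.359, 0.012, 0, -1.224, -0.288], TCP at [0.246, -0.629, 0.235] pointing down, gripper open.
Joint ranges: [-3.07, 3.07], [-1.43, 2.12], [-1.02, 1.25], [-3.03, 1.67], [-3.05, -0], [-3.03, 3.03]. Speed limits (rad/s): [2.39, 2.39, 3.01, 3.14, 3.14, 3.14].

### API

Orientations are given as [roll, pitch, yaw] about the fixed x, y, z axes, in that order (R = Rz(yaw) Ry(pitch) Rx(roll)).
In Python, from station import arm gives the robot as it stands.
- The arm moves only by the tool move_arm, never from a script. Its argument "rows" is text: rows parted by semicolons, each of 7 numbers parted by spaces: the turn, a rotation vector about the tool's x, y, z in degrees, then the shift along the tool's x, y, z in m, then the finger opening in m, from 0 to 0.0876. A call has 1 to 8 rows; each row shifts and turns the commanded pose from where the row before left it, along the tool's axes as they then stand; what a row does not reach is not made up. A row lasts 1/8 s, in which the tool goes at most 62.5 mm and 10.7 degrees, less where a joint would pass 70% of its speed; a pose out of reach is approached as far as the arm can. A call is refused whole if a number of a shift passes 0.0625 or a number of a turn 10.7, either way. A call with a gripper value outside its range is refused whole. The fingers move at their own pace and stop on an object; "squeeze" is the grip in N (left out, the last holds). Time passes only in rows, so rows that do not move let the fingers close. It gives the time, the measured TCP pose, the force, the opening and the grip force at its end, in the units of the state.
- arm.get_state(): the state, without advancing time (a new reading comes with each control period).
- arm.grab_frame(name): name is "scene" or "side" or "wrist"; returns (picture, depth): 420x560x3 uint8, blue, green, red; 420x560 float32, m along the optical axis (not along the pixel's ray), 0 where there is no reading.
- arm.camera_model(name): a dict with "mtx" (3x3 intrinsics, pixels), "camera_from_world" (4x4, takes a point from world to camera coordinates); the wrist camera has in their place "mount" (4x4, takes a point from camera to tool coordinates, whose origin is the TCP and whose axes are the flange's). Camera axes: x right, y down, z forward; pixel columns grow to the right and rows downward; lengths in m; the calibration is good to about 2 mm. A picture is of the moment at which its call begins: read the wrist's pose just before it. camera_model takes no time and is no camera call.
- arm.job_done(): hands the job in; it is judged then, once.
The state is a dict: "t": time; "q": joint angles; "qd": joint speeds; "joint_efforts": joint torques, N m; "eef_pos": TCP position; "ee_rot": TCP orientation; "force": force on the tool from outside, world axes, zero at the start; "moment": the same for the moment, N m; "width": finger opening in m; "gripper_force": force on a finger pad.
Only numpy, scipy, OpenCV 4.12 (cv2) and the standard library are available. Lean on these libraries where they do the work, as an engineer would, in place of code of your own. Each camera call takes 0.05 s, during which the arm holds its last target. There are 200 camera calls.

## Working session

There is one attempt and no reset: what is moved stays moved. The work goes in short steps, Python scripts to look and compute and a tool call to move; the robot and the scene stay as the last step left them, time stands still between calls to the robot, and variables do not carry over. Pictures are saved under pics/ and viewed, at most 14 in all, crops included, and the job is handed in when it is done.

Besides the shell and the picture viewer there is one more tool, called as name(argument=value, ...), one argument or row to a line, values as JSON. move_arm: Moves the arm, as the interface text tells. Its arguments: {"type":"object","properties":{"rows":{"type":"string"},"squeeze":{"type":"number"}},"required":["rows"]}

```bash
ls; mkdir -p pics; cat > h.py <<'E'
import numpy as np, cv2
from station import arm
from scipy.spatial.transform import Rotation as R
def cloud(name):
    if name=="wrist":
        s=arm.get_state()
    im,d=arm.grab_frame(name); m=arm.camera_model(name)
    K=m["mtx"]; v,u=np.mgrid[0:420,0:560]
    P=np.stack([(u-K[0,2])/K[0,0]*d,(v-K[1,2])/K[1,1]*d,d],-1)
    if name=="wrist":
        T=np.eye(4);T[:3,:3]=R.from_euler('xyz',s["ee_rot"]).as_matrix();T[:3,3]=s["eef_pos"];T=T@m["mount"]
    else: T=np.linalg.inv(m["camera_from_world"])
    W=P@T[:3,:3].T+T[:3,3]; W[d==0]=np.nan
    return im,W
E
python3 - <<'E'
from h import *
print(arm.get_state())
for n in("scene","side"):
    im,W=cloud(n); cv2.imwrite(f"pics/{n}0.png",im); np.save(f"{n}0.npy",W)
    print(n,np.linalg.inv(arm.camera_model(n)["camera_from_world"])[:3])
print(arm.camera_model("wrist"))
E
```

```text
pics
{'t': 0.0, 'q': array([-9.09868476e-01,  3.59417596e-01,  1.10614948e-02, -3.72170906e-04,
       -1.22411003e+00, -2.88042848e-01]), 'qd': array([-4.23691939e-04,  5.99548653e-05, -1.01479104e-03,  1.21691057e-03,
       -3.96408502e-04, -6.24691304e-04]), 'joint_efforts': array([-6.37036428e-04, -5.82716954e+01,  2.93052721e+01,  6.99712291e+00,
        6.82882121e-03, -1.67053158e-04]), 'eef_pos': array([ 0.24567476, -0.62818609,  0.2336    ]), 'ee_rot': array([ 3.13989225e+00, -1.38952720e-04, -2.76883428e+00]), 'force': array([-0.27311143, -0.36889188, -0.46355012]), 'moment': array([0.00136133, 0.01549622, 0.022299  ]), 'gripper_force': 0.0, 'width': 0.0874456350800677}
scene [[ 0.57325482  0.51806584 -0.63481233  1.27103288]
 [ 0.8193559  -0.35686137  0.44867123 -0.49958853]
 [ 0.00590124 -0.77734017 -0.62905281  0.84313841]]
side [[-0.87943147 -0.34441667  0.32859921  0.09020974]
 [-0.47572225  0.61124964 -0.63250472  0.79989226]
 [ 0.01698902 -0.71256652 -0.70139884  0.9149188 ]]
{'mtx': array([[303.48578175,   0.        , 278.45972364],
       [  0.        , 303.48578175, 211.41114548],
       [  0.        ,   0.        ,   1.        ]]), 'mount': array([[ 3.80566786e-04, -9.51711065e-01, -3.06994957e-01,
         8.16595254e-02],
       [ 9.99998937e-01,  7.94323167e-04, -1.22282063e-03,
        -3.11496764e-04],
       [ 1.40762513e-03, -3.06994165e-01,  9.51710356e-01,
        -1.49773887e-01],
       [ 0.00000000e+00,  0.00000000e+00,  0.00000000e+00,
         1.00000000e+00]])}
```

View pics/scene0.png

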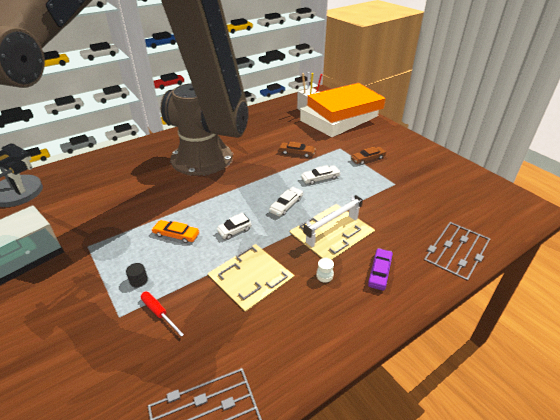

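View pics/side0.png

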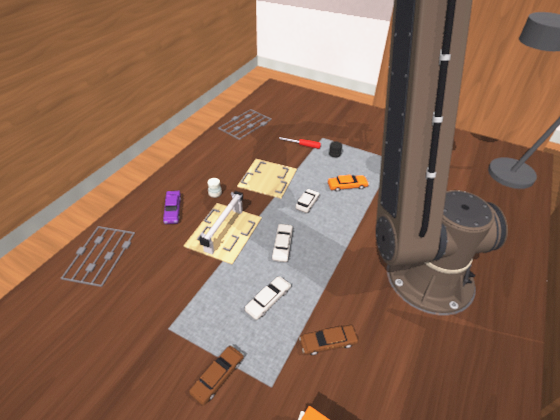

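Three white cars: scene pixels (235,226), (286,201) and (320,174); side pixels (307,200), (283,242) and (268,297). The brown, orange and purple ones are look-alikes. The caddy with the rod is at scene (333,222), the stand at (251,275). I'll build an orthographic map from both clouds to measure them.

```bash
cat > topo.py <<'E'
from h import *
def topo(pairs,x0=.2,x1=.8,y0=-.4,y1=.4,s=1000):
    H=np.full((int((x1-x0)*s),int((y1-y0)*s)),-1.); C=np.zeros(H.shape+(3,),np.uint8)
    for im,W in pairs:
        w=W.reshape(-1,3); c=im.reshape(-1,3); k=np.isfinite(w[:,0])
        w=w[k];c=c[k]
        k=(w[:,0]>x0)&(w[:,0]<x1)&(w[:,1]>y0)&(w[:,1]<y1)&(w[:,2]<.13); w=w[k];c=c[k]
        o=np.argsort(w[:,2]); w=w[o];c=c[o]
        r=((x1-w[:,0])*s).astype(int).clip(0,H.shape[0]-1); q=((y1-w[:,1])*s).astype(int).clip(0,H.shape[1]-1)
        for dr in(-1,0,1):
            for dq in(-1,0,1):
                rr=(r+dr).clip(0,H.shape[0]-1);qq=(q+dq).clip(0,H.shape[1]-1)
                b=w[:,2]>H[rr,qq]; H[rr[b],qq[b]]=w[b,2]; C[rr[b],qq[b]]=c[b]
    return H,C
E
python3 - <<'E'
from topo import *
ims=[(cv2.imread(f"pics/{n}0.png"),np.load(f"{n}0.npy")) for n in("scene","side")]
H,C=topo(ims); cv2.imwrite("pics/top0.png",C)
for n,(im,W) in zip(("scene","side"),ims):
    hsv=cv2.cvtColor(im,cv2.COLOR_BGR2HSV)
    m=((hsv[...,1]<60)&(hsv[...,2]>150)&(W[...,2]>.008)&(W[...,2]<.12)&(W[...,0]>.2)&(W[...,0]<.85)&(abs(W[...,1])<.45)).astype(np.uint8)
    m=cv2.morphologyEx(m,cv2.MORPH_CLOSE,np.ones((5,5)))
    k,l,st,ce=cv2.connectedComponentsWithStats(m)
    for i in range(1,k):
        if st[i,4]<60: continue
        z=W[...,2]; q=W[(l==i)&(z>.008)]; r=cv2.minAreaRect(q[:,:2].astype(np.float32)*1000)
        print(n,ce[i].round(),st[i,4],"rect",np.round(r[0]),np.round(r[1]),round(r[2]),"zmax",q[:,2].max().round(4))
E
```

```text
scene [321. 174.] 425 rect [372. 292.] [141.  51.] 77 zmax 0.0442
scene [286. 201.] 435 rect [428. 100.] [ 46. 141.] 20 zmax 0.0422
scene [333. 217.] 802 rect [581. 142.] [ 95. 222.] 6 zmax 0.0843
scene [235. 226.] 425 rect [ 439. -102.] [99. 50.] 89 zmax 0.046
scene [348. 237.] 93 rect [660. 150.] [ 50. 130.] 23 zmax 0.0186
scene [325. 270.] 329 rect [742.   8.] [42. 42.] 7 zmax 0.059
scene [278. 279.] 109 rect [ 678. -103.] [30. 68.] 9 zmax 0.0163
scene [173. 325.] 78 rect [ 655. -392.] [85.  6.] 11 zmax 0.0196
side [247. 176.] 89 rect [ 679. -119.] [121.  38.] 84 zmax 0.019
side [213. 187.] 196 rect [737.  12.] [40. 42.] 14 zmax 0.0591
side [306. 200.] 339 rect [437. -98.] [101.  46.] 88 zmax 0.0465
side [219. 221.] 644 rect [639. 150.] [ 96. 212.] 8 zmax 0.085
side [282. 242.] 576 rect [426. 103.] [ 46. 143.] 20 zmax 0.0426
side [233. 246.] 180 rect [555. 188.] [54. 87.] 1 zmax 0.0174
side [267. 297.] 874 rect [369. 293.] [141.  46.] 77 zmax 0.0433
```

View pics/top0.png

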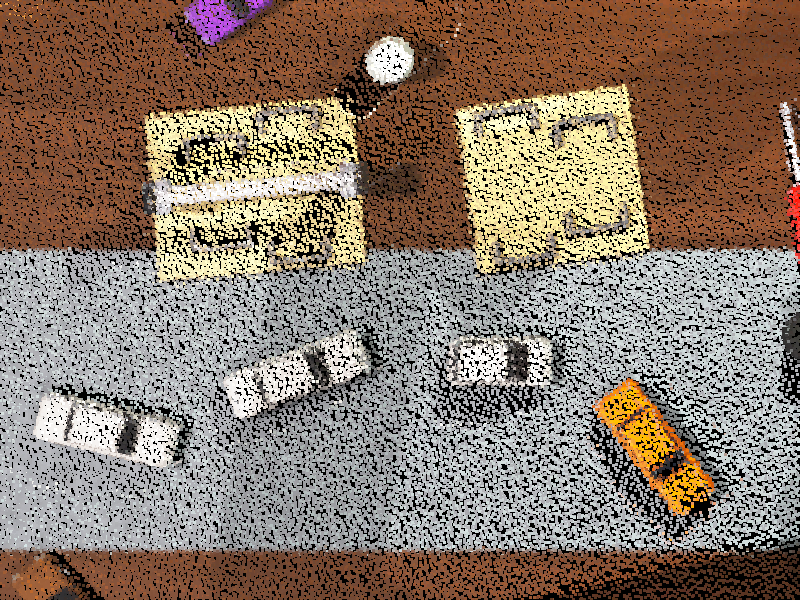

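The map shows both trays near x≈0.61, with the caddy at map pixel (255,190) and the stand at (553,178). The long saloons are at (108,428) and (298,373), the hatchback at (502,360). Next I'll fit the trays, nests and rod, plus fine car poses.

```bash
python3 - <<'E'
from topo import *
W=np.concatenate([np.load(f"{n}0.npy").reshape(-1,3) for n in("scene","side")])
c=np.concatenate([cv2.imread(f"pics/{n}0.png").reshape(-1,3) for n in("scene","side")])
hsv=cv2.cvtColor(c[None],cv2.COLOR_BGR2HSV)[0]
desk=W[(W[:,0]>.3)&(W[:,0]<.5)&(abs(W[:,1])<.3)&(W[:,2]<.006)&(W[:,2]>-.01)];print("desk z",np.median(desk[:,2]))
yel=(hsv[:,0]>18)&(hsv[:,0]<35)&(hsv[:,1]>50)&(hsv[:,2]>120)&(W[:,2]>.003)&(W[:,2]<.012)
def inbox(x0,x1,y0,y1):return(W[:,0]>x0)&(W[:,0]<x1)&(W[:,1]>y0)&(W[:,1]<y1)
out={}
for n,b in(("caddy",(.5,.75,.02,.27)),("stand",(.5,.75,-.27,-.03))):
    for k,nm in ((0,"scene"),(1,"side")):
        sel=np.arange(len(W))//(420*560)==k
        q=W[yel&inbox(*b)&sel]
        # trimmed rect: optimise angle with percentiles
        best=None
        for a in np.radians(np.arange(-20,20,.25)):
            e=np.array([[np.cos(a),np.sin(a)],[-np.sin(a),np.cos(a)]]);p=q[:,:2]@e.T
            lo=np.percentile(p,.7,0);hi=np.percentile(p,99.3,0);A=np.prod(hi-lo)
            if best is None or A<best[0]:best=(A,np.degrees(a),(lo+hi)/2@e,hi-lo,np.median(q[:,2]))
        print(n,nm,best)
        out[n]=best
    # rims in tray frame
    a=np.radians(best[1]);e=np.array([[np.cos(a),np.sin(a)],[-np.sin(a),np.cos(a)]])
    q=W[inbox(*b)&(W[:,2]>.0105)&(W[:,2]<.018)&(hsv[:,1]<70)];p=((q[:,:2]-best[2])@e.T)*1000
    for sgn in(-1,1):
        r=p[(p[:,1]*sgn>5)&(abs(p[:,0])<90)&(abs(p[:,1])<80)]; print(" rim y-side",sgn,len(r),np.percentile(r,[1,5,50,95,99],axis=0).round().tolist())
q=W[inbox(.5,.75,.0,.3)&(W[:,2]>.063)&(W[:,2]<.079)&(hsv[:,2]>60)]
m=np.median(q[:,:2],0)
for k in(1,):
    q=W[inbox(.5,.75,.06,.23)&(W[:,2]>.068)&(W[:,2]<.079)]
    vx,vy,x,y=cv2.fitLine(q[:,:2].astype(np.float32),cv2.DIST_HUBER,0,.001,.001).ravel();print("rod line",vx,vy,x,y,np.degrees(np.arctan2(-vx,vy)),"top",np.percentile(q[:,2],95))
q=W[inbox(.5,.75,.0,.3)&(W[:,2]>.055)&(W[:,2]<.09)];print("rod ext",cv2.minAreaRect((q[:,:2]*1000).astype(np.float32)))
E
```

```text
desk z 0.0007488158623643049
caddy scene (np.float64(0.03288048643927177), np.float64(5.5), array([0.61311799, 0.14239365]), array([0.16237818, 0.20249326]), np.float64(0.006183036892910554))
caddy side (np.float64(0.032374179353053874), np.float64(4.75), array([0.60950561, 0.14664705]), array([0.16096379, 0.2011271 ]), np.float64(0.006425703792550086))
 rim y-side -1 131 [[-75.0, -72.0], [-74.0, -70.0], [55.0, -37.0], [78.0, -11.0], [79.0, -9.0]]
 rim y-side 1 115 [[-56.0, 6.0], [-55.0, 7.0], [-19.0, 33.0], [58.0, 65.0], [59.0, 65.0]]
stand scene (np.float64(0.027453935125934335), np.float64(7.0), array([ 0.62178253, -0.15379841]), array([0.16297365, 0.16845628]), np.float64(0.005972112643336525))
stand side (np.float64(0.026630270252076264), np.float64(7.499999999999999), array([ 0.61824822, -0.15015027]), array([0.16037922, 0.16604564]), np.float64(0.006541661802501153))
 rim y-side -1 138 [[-55.0, -72.0], [-54.0, -71.0], [36.0, -43.0], [59.0, -12.0], [60.0, -9.0]]
 rim y-side 1 140 [[-76.0, 5.0], [-74.0, 6.0], [59.0, 37.0], [78.0, 65.0], [79.0, 66.0]]
rod line 0.09395604 -0.9955763 0.612208 0.14519395 -174.60876 top 0.07685679176574799
rod ext ((632.4485473632812, 109.14845275878906), (117.77961730957031, 296.7674560546875), 29.75299072265625)
```

```bash
cat > plan.py <<'E'
import sys
from h import *
def plan(x,y,z,yawdeg,s=None):
    s=s or arm.get_state(); p=np.array(s["eef_pos"]); r,pi,yw=np.degrees(s["ee_rot"])
    dy=(yawdeg-yw+180)%360-180
    q0=s["q"]; yr=np.radians(yawdeg); 
    M=R.from_euler('xyz',[180,0,yawdeg],degrees=True).as_matrix()
    d=M.T@(np.array([x,y,z])-p)
    print("t",round(s["t"],2),"pos",p.round(4),"rpy",np.round([r,pi,yw],2),"q6end",round(s["q"][5]+np.radians(dy)-(np.arctan2(y,x)-s["q"][0]),2))
    print("turn tool z deg",round(-dy,2),"then shift",d.round(4),"rows",np.ceil(np.abs(d).max()/.06))
if __name__=="__main__":
    a=list(map(float,sys.argv[1:]))
    for i in range(0,len(a),4): plan(*a[i:i+4])
E
python3 plan.py .6115 .145 .16 -84.7
```

```text
t 0.1 pos [ 0.2457 -0.6282  0.2337] rpy [ 1.7991e+02 -1.0000e-02 -1.5864e+02] q6end -0.14
turn tool z deg -73.94 then shift [-0.7361 -0.4357  0.0737] rows 13.0
```

move_arm(
  rows="0 0 -9.24 0 0 0 0.0876;0 0 -9.24 0 0 0 0.0876;0 0 -9.24 0 0 0 0.0876;0 0 -9.24 0 0 0 0.0876;0 0 -9.24 0 0 0 0.0876;0 0 -9.24 0 0 0 0.0876;0 0 -9.24 0 0 0 0.0876;0 0 -9.24 0 0 0 0.0876",
)

```text
t: 1.1
eef_pos: [0.2457, -0.6284, 0.234]
ee_rot: [3.141, 0.001, -1.473]
force: [0.6, 0.4, 0.3]
width: 0.0873
gripper_force: 0.0
```

```bash
python3 plan.py .6115 .145 .16 -84.7
```

```text
t 1.1 pos [ 0.2457 -0.6284  0.234 ] rpy [ 1.7998e+02  6.0000e-02 -8.4420e+01] q6end -0.14
turn tool z deg 0.28 then shift [-0.7363 -0.4357  0.074 ] rows 13.0
```

move_arm(
  rows="0 0 0 -0.046 -0.0272 0 0.0876;0 0 0 -0.046 -0.0272 0 0.0876;0 0 0 -0.046 -0.0272 0 0.0876;0 0 0 -0.046 -0.0272 0 0.0876;0 0 0 -0.046 -0.0272 0 0.0876;0 0 0 -0.046 -0.0272 0 0.0876;0 0 0 -0.046 -0.0272 0 0.0876;0 0 0 -0.046 -0.0272 0 0.0876",
)

```text
t: 2.1
eef_pos: [0.4289, -0.2404, 0.2345]
ee_rot: [-3.142, 0.0, -1.479]
force: [0.1, -0.8, 0.4]
width: 0.0876
gripper_force: 0.0
```

move_arm(
  rows="0 0 0 -0.046 -0.0272 0 0.0876;0 0 0 -0.046 -0.0272 0 0.0876;0 0 0 -0.046 -0.0272 0 0.0876;0 0 0 -0.046 -0.0272 0 0.0876;0 0 0 -0.046 -0.0272 0 0.0876;0 0 0 -0.046 -0.0272 0 0.0876;0 0 0 -0.046 -0.0272 0 0.0876;0 0 0 -0.046 -0.0272 0 0.0876",
)

```text
t: 3.1
eef_pos: [0.6118, 0.146, 0.2343]
ee_rot: [3.141, -0.0, -1.478]
force: [0.6, -0.4, 0.4]
width: 0.0879
gripper_force: 0.0
```

```bash
python3 - <<'E'
from h import *
from plan import plan
plan(.6115,.145,.16,-84.7)
im,W=cloud("wrist"); cv2.imwrite("pics/w1.png",im); np.save("w1.npy",W)
w=W.reshape(-1,3); k=(w[:,2]>.066)&(w[:,2]<.08)&(w[:,0]>.5)&(w[:,0]<.7)&(w[:,1]>.07)&(w[:,1]<.22); q=w[k]
vx,vy,x,y=cv2.fitLine(q[:,:2].astype(np.float32),cv2.DIST_HUBER,0,.001,.001).ravel();print(len(q),"line",x,y,np.degrees(np.arctan(-vx/vy)),"ztop",np.percentile(q[:,2],[50,95]))
E
```

```text
t 3.1 pos [0.6118 0.146  0.2343] rpy [ 1.7997e+02 -1.0000e-02 -8.4710e+01] q6end -0.14
turn tool z deg -0.01 then shift [0.001  0.0004 0.0743] rows 2.0
2296 line 0.6134474 0.13928585 5.443685 ztop [0.07322788 0.07517402]
```

View pics/w1.png

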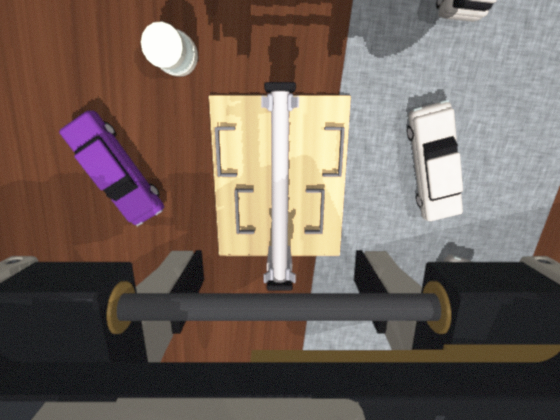

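The wrist view shows the rod running from (280,92) to (280,283) over the caddy. The short nest is on the +y side and the long one on the -y side. I'll fit the tray from this view.

```bash
cat > tray.py <<'E'
from h import *
def tray(im,W,box):
    hsv=cv2.cvtColor(im,cv2.COLOR_BGR2HSV); x0,x1,y0,y1=box
    k=(hsv[...,0]>15)&(hsv[...,0]<35)&(hsv[...,1]>40)&(hsv[...,2]>120)&(W[...,2]>0)&(W[...,2]<.014)&(W[...,0]>x0)&(W[...,0]<x1)&(W[...,1]>y0)&(W[...,1]<y1)
    q=W[k]; best=None
    for a in np.radians(np.arange(-20,20,.1)):
        e=np.array([[np.cos(a),np.sin(a)],[-np.sin(a),np.cos(a)]]);p=q[:,:2]@e.T
        lo=np.percentile(p,.2,0);hi=np.percentile(p,99.8,0);A=np.prod(hi-lo)
        if best is None or A<best[0]:best=(A,np.degrees(a).round(2),((lo+hi)/2@e).round(4),(hi-lo).round(4),np.median(q[:,2]).round(4))
    return best[1:]
E
python3 - <<'E'
from tray import *
im=cv2.imread("pics/w1.png");W=np.load("w1.npy")
print(tray(im,W,(.48,.75,.02,.28)))
w=W.reshape(-1,3)
k=(w[:,2]>.06)&(w[:,2]<.1)&(w[:,0]>.55)&(w[:,0]<.68)&(w[:,1]>0)&(w[:,1]<.3);q=w[k]
d=np.array([-np.sin(np.radians(5.3)),np.cos(np.radians(5.3))]);s=q[:,:2]@d
print("rod+caps ext along",np.percentile(s,[0,.5,99.5,100]).round(4),"expected mid for (.6115,.145)",np.array([.6115,.145])@d)
E
```

```text
(np.float64(5.3), array([0.6131, 0.1449]), array([0.1659, 0.2046]), np.float64(0.0056))
rod+caps ext along [-0.0229 -0.0227  0.1968  0.1979] expected mid for (.6115,.145) 0.08789546701319198
```

move_arm(
  rows="0 0 0 0.001 -0.001 0.0433 0.0876;0 0 0 0 0 0.0433 0.0876;0 0 0 0 0 0.0433 0.0876;0 0 0 0 0 0.0433 0.0876;0 0 0 0 0 0 0.0876",
)

```text
t: 3.78
eef_pos: [0.6099, 0.142, 0.0578]
ee_rot: [3.134, -0.003, -1.479]
force: [0.0, 0.5, 1.0]
width: 0.0876
gripper_force: 0.0
```

move_arm(
  rows="0 0 0 0 0 0 0;0 0 0 0 0 0 0;0 0 0 0 0 0 0;0 0 0 0 0 0 0;0 0 0 0 0 0 0;0 0 0 0 0 0 0",
  squeeze=50,
)

```text
t: 4.53
eef_pos: [0.6125, 0.1434, 0.0614]
ee_rot: [-3.142, 0.0, -1.479]
force: [0.9, -0.1, -0.1]
width: 0.0329
gripper_force: 0.0
```

move_arm(
  rows="0 0 0 0 0 0 0;0 0 0 0 0 0 0;0 0 0 0 0 0 0;0 0 0 0 0 0 0",
)

```text
t: 5.03
eef_pos: [0.6122, 0.1433, 0.0612]
ee_rot: [3.141, -0.0, -1.479]
force: [-2.2, 1.0, 0.4]
width: 0.0164
gripper_force: 50.0
```

move_arm(
  rows="0 0 0 0 0 -0.004 0;0 0 0 0 0 -0.004 0;0 0 0 0 0 -0.004 0;0 0 0 0 0 -0.004 0;0 0 0 0 0 -0.006 0;0 0 0 0 0 -0.008 0;0 0 0 0 0 -0.01 0",
)

```text
t: 5.9
eef_pos: [0.6128, 0.1435, 0.1023]
ee_rot: [-3.141, 0.0, -1.479]
force: [-0.7, -0.3, -0.6]
width: 0.0168
gripper_force: 50.0
```

```bash
python3 - <<'E'
from h import *
s=arm.get_state();print(s["eef_pos"],s["force"],s["width"],s["gripper_force"])
im,W=cloud("wrist"); w=W.reshape(-1,3)
k=(w[:,2]>.085)&(w[:,2]<.14)&(w[:,0]>.55)&(w[:,0]<.68)&(w[:,1]>-.03)&(w[:,1]<.3);q=w[k]
d=np.array([-np.sin(np.radians(5.3)),np.cos(np.radians(5.3))]);a=q[:,:2]@d
for lo in np.arange(-.03,.21,.03):
    m=(a>lo)&(a<lo+.03)
    if m.sum()>5:print(lo.round(2),m.sum(),np.percentile(q[m,2],[10,50,90]).round(4))
print(np.percentile(a,[0,100]))
E
```

```text
[0.61283657 0.1435099  0.10228219] [-0.73639419 -0.33654184 -0.60540988] 0.01678377575789662 49.999868273735046
-0.03 3495 [0.1116 0.117  0.122 ]
0.0 2651 [0.1109 0.1144 0.1159]
0.03 2163 [0.1108 0.1144 0.1158]
0.06 3650 [0.1057 0.1145 0.1303]
0.09 739 [0.1114 0.1147 0.1394]
0.12 386 [0.1103 0.114  0.1155]
[-0.023051    0.13285269]
```

```bash
python3 plan.py .54 .41 .16 -84.7
```

```text
t 5.95 pos [0.6136 0.1438 0.1039] rpy [-1.7984e+02  4.0000e-02 -8.4700e+01] q6end -0.56
turn tool z deg 0.0 then shift [-0.2719  0.0487 -0.0561] rows 5.0
```

move_arm(
  rows="0 0 0 0 0 -0.05 0;0 0 0 -0.0388 0.007 0 0;0 0 0 -0.0388 0.007 0 0;0 0 0 -0.0388 0.007 0 0;0 0 0 -0.0388 0.007 0 0;0 0 0 -0.0388 0.007 0 0;0 0 0 -0.0388 0.007 0 0;0 0 0 -0.0388 0.007 0 0",
)

```text
t: 6.95
eef_pos: [0.5384, 0.4107, 0.1518]
ee_rot: [-3.141, 0.0, -1.479]
force: [-0.4, -0.1, -2.2]
width: 0.0167
gripper_force: 50.0
```

move_arm(
  rows="0 0 0 0 0 0.03 0;0 0 0 0 0 0.03 0;0 0 0 0 0 0.03 0;0 0 0 0 0 0.03 0;0 0 0 0 0 0.01 0;0 0 0 0 0 0 0;0 0 0 0 0 0 0",
)

```text
t: 7.82
eef_pos: [0.5395, 0.4101, 0.0229]
ee_rot: [-3.14, 0.001, -1.478]
force: [0.8, -0.7, -1.6]
width: 0.0165
gripper_force: 50.0
```

move_arm(
  rows="0 0 0 0 0 0.006 0;0 0 0 0 0 0.005 0;0 0 0 0 0 0.0015 0;0 0 0 0 0 0 0",
)

```text
t: 8.32
eef_pos: [0.5389, 0.4095, 0.0103]
ee_rot: [-3.141, 0.0, -1.478]
force: [-3.5, -3.1, 9.0]
width: 0.0166
gripper_force: 50.0
```

move_arm(
  rows="0 0 0 0 0 0 0.05;0 0 0 0 0 0 0.05;0 0 0 0 0 0 0.05;0 0 0 0 0 0 0.05;0 0 0 0 0 0 0.05;0 0 0 0 0 -0.04 0.05;0 0 0 0 0 -0.06 0.05;0 0 0 0 0 -0.06 0.05",
)

```text
t: 9.32
eef_pos: [0.5386, 0.4091, 0.1703]
ee_rot: [3.141, -0.001, -1.479]
force: [1.2, 0.8, -0.2]
width: 0.0504
gripper_force: 0.0
```

```bash
cat > cars.py <<'E'
from h import *
def whites(im,W,zlo=.012,zhi=.06,amin=200,xr=(.2,.9),yr=(-.5,.55)):
    hsv=cv2.cvtColor(im,cv2.COLOR_BGR2HSV); z=W[...,2]
    m=((hsv[...,1]<70)&(hsv[...,2]>120)&(z>zlo)&(z<zhi)&(W[...,0]>xr[0])&(W[...,0]<xr[1])&(W[...,1]>yr[0])&(W[...,1]<yr[1])).astype(np.uint8)
    m=cv2.morphologyEx(m,cv2.MORPH_CLOSE,np.ones((7,7)))
    k,l,st,ce=cv2.connectedComponentsWithStats(m); out=[]
    for i in range(1,k):
        if st[i,4]<amin: continue
        q=W[(l==i)&(z>zlo)&(z<zhi)]; (cx,cy),(a,b),an=cv2.minAreaRect((q[:,:2]*1000).astype(np.float32))
        if a<b: a,b,an=b,a,an+90
        an=(an+90)%180-90
        out.append((cx,cy,a,b,an,np.percentile(q[:,2],99)*1000)); print(ce[i].round(),st[i,4],np.round(out[-1],1))
    return out
E
python3 - <<'E'
from cars import *
s=arm.get_state();print(s["eef_pos"],s["force"])
for n in("scene","side"):
    print(n);im,W=cloud(n);cv2.imwrite(f"pics/{n}1.png",im);whites(im,W)
E
python3 plan.py .37 .292 .16 -103
```

```text
[0.53858949 0.40905525 0.17031992] [ 1.23640994  0.78086127 -0.19884475]
scene
[320. 174.] 423 [372.1 292.1 140.   50.3  76.8  41.1]
[362. 207.] 533 [586.6 292.9 465.1  77.  -67.4  58.5]
[286. 201.] 462 [427.1 101.3 139.5  47.8 -69.3  41.3]
[234. 225.] 472 [ 441.9 -101.9  101.5   48.1   86.    44.5]
[325. 269.] 318 [741.4   8.5  42.9  42.4 -66.2  57.6]
side
[306. 200.] 332 [ 437.3 -100.2  103.7   45.3   89.4   45.7]
[282. 242.] 560 [425.2 103.4 143.1  45.5 -69.4  41.5]
[189. 304.] 517 [540.2 410.6 207.6  22.8 -83.7  27.2]
[267. 297.] 874 [368.9 292.8 141.6  46.3  76.4  40.9]
t 9.43 pos [0.5418 0.412  0.1774] rpy [-179.42    0.45  -84.65] q6end -0.9
turn tool z deg 18.35 then shift [0.1556 0.1404 0.0174] rows 3.0
```

move_arm(
  rows="0 0 9.35 0 0 0 0.07;0 0 9.35 0 0 0 0.07;0 0 0 0.052 0.0463 0 0.07;0 0 0 0.052 0.0463 0 0.07;0 0 0 0.052 0.0463 0 0.07;0 0 0 0 0 0 0.07",
)

```text
t: 10.18
eef_pos: [0.3819, 0.299, 0.169]
ee_rot: [3.141, -0.0, -1.804]
force: [0.1, 1.1, 1.2]
width: 0.07
gripper_force: 0.0
```

```bash
cat > look.py <<'E'
import sys
from cars import *; from plan import plan
im,W=cloud("wrist"); cv2.imwrite(sys.argv[1],im)
o=whites(im,W,amin=800)
b=min(o,key=lambda r:abs(r[2]-float(sys.argv[2]))+abs(r[3]-47))
y=b[4]; y=min([y,y-180,y+180],key=lambda a:abs((a-float(sys.argv[3])+180)%360-180))
print("best",np.round(b,1)); plan(b[0]/1000,b[1]/1000,.024,y)
E
python3 look.py pics/w2.png 140 -103
```

```text
[201.  35.] 3817 [414.5 133.8  74.2  44.5 -69.9  39.3]
[290. 187.] 5359 [370.4 291.8 137.3  45.9  76.5  38.9]
best [370.4 291.8 137.3  45.9  76.5  38.9]
t 10.22 pos [0.3838 0.3011 0.1696] rpy [-1.7998e+02  9.0000e-02 -1.0336e+02] q6end -0.9
turn tool z deg 0.19 then shift [0.0122 0.0109 0.1456] rows 3.0
```

move_arm(
  rows="0 0 0.2 0.012 0.011 0.02 0.07;0 0 0 0 0 0 0.07;0 0 0 0 0 0 0.07",
)

```text
t: 10.6
eef_pos: [0.3725, 0.2939, 0.1494]
ee_rot: [-3.141, 0.0, -1.808]
force: [0.5, 0.6, -0.2]
width: 0.0698
gripper_force: 0.0
```

```bash
python3 plan.py .3704 .2918 .024 -103.5
```

```text
t 10.6 pos [0.3725 0.2939 0.1494] rpy [-1.7996e+02  3.0000e-02 -1.0360e+02] q6end -0.9
turn tool z deg -0.1 then shift [0.0025 0.0015 0.1254] rows 3.0
```

move_arm(
  rows="0 0 0 0.0025 0.0015 0.04 0.07;0 0 0 0 0 0.04 0.07;0 0 0 0 0 0.035 0.07;0 0 0 0 0 0.0105 0.07;0 0 0 0 0 0 0.07;0 0 0 0 0 0 0.07",
)

```text
t: 11.35
eef_pos: [0.3702, 0.2919, 0.0246]
ee_rot: [-3.141, 0.002, -1.808]
force: [-0.5, 0.0, 1.2]
width: 0.0699
gripper_force: 0.0
```

move_arm(
  rows="0 0 0 0 0 0 0;0 0 0 0 0 0 0;0 0 0 0 0 0 0;0 0 0 0 0 0 0;0 0 0 0 0 0 0;0 0 0 0 0 0 0",
  squeeze=35,
)

```text
t: 12.1
eef_pos: [0.3695, 0.2911, 0.0238]
ee_rot: [-3.141, 0.0, -1.808]
force: [-2.1, 0.1, 5.9]
width: 0.0459
gripper_force: 35.0
```

move_arm(
  rows="0 0 0 0 0 -0.02 0;0 0 0 0 0 -0.04 0;0 0 0 0 0 -0.04 0;0 0 0 0 0 0 0;0 0 0 0 0 0 0;0 0 0 0 0 0 0",
)

```text
t: 12.85
eef_pos: [0.3689, 0.2901, 0.1221]
ee_rot: [3.141, -0.002, -1.809]
force: [-0.3, 0.2, -2.1]
width: 0.0457
gripper_force: 35.0
```

```bash
cat > weigh.py <<'E'
from h import *
f=[]
for i in range(5):
    f.append(arm.get_state()["force"]); arm.grab_frame("wrist")
s=arm.get_state();f.append(s["force"]);print("mean F",np.mean(f,0).round(2),"std",np.std(f,0).round(2),"pos",s["eef_pos"].round(4),"yaw",np.degrees(s["ee_rot"][2]).round(2),"w",round(s["width"],4),"grip",round(s["gripper_force"],1))
E
python3 weigh.py
```

```text
mean F [ 0.01  0.07 -1.39] std [0.36 0.6  0.4 ] pos [0.3693 0.2906 0.1228] yaw -103.62 w 0.0452 grip 35.0
```

Car A weighs about 140 g, so it is plastic and goes to the stand's long nest (+y' side).

move_arm(
  rows="0 0 -10.08 0 0 -0.01 0;0 0 -10.08 0 0 -0.01 0;0 0 -10.08 0 0 -0.01 0;0 0 -10.08 0 0 -0.01 0;0 0 -10.08 0 0 -0.01 0;0 0 -10.08 0 0 0 0;0 0 -10.08 0 0 0 0;0 0 -10.08 0 0 0 0",
)

```text
t: 14.1
eef_pos: [0.3694, 0.2908, 0.1731]
ee_rot: [3.141, 0.0, -0.395]
force: [-0.0, -0.1, -1.4]
width: 0.0454
gripper_force: 35.0
```

move_arm(
  rows="0 0 -10.08 0 0 0 0;0 0 -10.08 0 0 0 0;0 0 -10.08 0 0 0 0;0 0 0 0 0 0 0",
)

```text
t: 14.6
eef_pos: [0.3694, 0.2908, 0.1731]
ee_rot: [3.141, 0.0, 0.125]
force: [-0.2, -1.0, -1.2]
width: 0.0459
gripper_force: 35.0
```

```bash
python3 plan.py .48 -.12 .19 7.25
```

```text
t 14.6 pos [0.3694 0.2908 0.1731] rpy [1.7998e+02 2.0000e-02 7.1900e+00] q6end 1.94
turn tool z deg -0.06 then shift [ 0.0579  0.4215 -0.0169] rows 8.0
```

move_arm(
  rows="0 0 0 0.0072 0.0527 -0.002 0;0 0 0 0.0072 0.0527 -0.002 0;0 0 0 0.0072 0.0527 -0.002 0;0 0 0 0.0072 0.0527 -0.002 0;0 0 0 0.0072 0.0527 -0.002 0;0 0 0 0.0072 0.0527 -0.002 0;0 0 0 0.0072 0.0527 -0.002 0;0 0 0 0.0072 0.0527 -0.002 0",
)

```text
t: 15.6
eef_pos: [0.4801, -0.1219, 0.1895]
ee_rot: [-3.142, -0.0, 0.122]
force: [0.9, 1.7, -1.5]
width: 0.0455
gripper_force: 35.0
```

move_arm(
  rows="0 0 0 0 0 0 0;0 0 0 0 0 0 0",
)

```text
t: 15.85
eef_pos: [0.4795, -0.1203, 0.1889]
ee_rot: [-3.141, 0.001, 0.123]
force: [-0.0, 0.6, -1.7]
width: 0.0453
gripper_force: 35.0
```

```bash
python3 - <<'E'
from tray import *
im,W=cloud("wrist"); cv2.imwrite("pics/w3.png",im); np.save("w3.npy",W)
print(arm.get_state()["eef_pos"],tray(im,W,(.5,.76,-.28,-.03)))
E
```

```text
[ 0.47954796 -0.11970999  0.18911112] (np.float64(7.5), array([ 0.606 , -0.1552]), array([0.133 , 0.1698]), np.float64(0.0058))
```

View pics/w3.png

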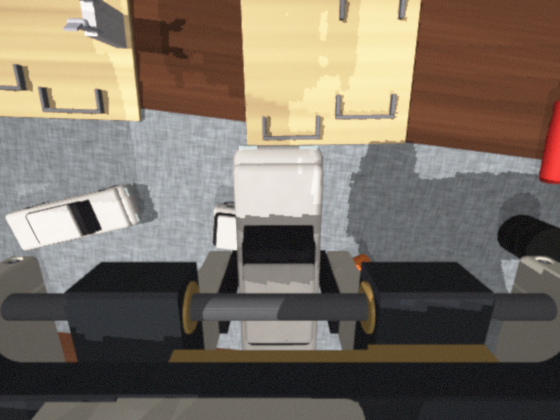

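The view shows the held car's nose at (278,150), the stand's near edge at row ~140 and the long-nest rim at (291,128). I'll measure the nose and rim precisely.

```bash
python3 - <<'E'
from h import *
im=cv2.imread("pics/w3.png");W=np.load("w3.npy");hsv=cv2.cvtColor(im,cv2.COLOR_BGR2HSV)
a=np.radians(7.4);e=np.array([[np.cos(a),np.sin(a)],[-np.sin(a),np.cos(a)]])
P=W.copy();P[...,:2]=W[...,:2]@e.T
tcp=e@np.array([.4796,-.1199]);print("tcp",tcp.round(4))
k=(W[...,2]>.0105)&(W[...,2]<.018)&(hsv[...,2]<150)&(W[...,0]>.52)
for nm,r,c in(("long",(90,142),(255,330)),("short",(85,125),(330,405))):
    s=np.zeros(k.shape,bool);s[r[0]:r[1],c[0]:c[1]]=1;q=P[k&s];print(nm,len(q),np.percentile(q,[1,5,50,95,99],axis=0).round(4).tolist())
k=(W[...,2]>.15)&(W[...,2]<.23);k[:140]=0;k[230:]=0;k[:,:225]=0;k[:,330:]=0
q=P[k];print("nose",len(q),np.percentile(q,[.5,1,5,95,99,99.5],axis=0).round(4).tolist())
E
```

```text
tcp [ 0.4602 -0.1807]
long 263 [[0.5204, -0.224, 0.0117], [0.5205, -0.2235, 0.0121], [0.5234, -0.1864, 0.0135], [0.5405, -0.1659, 0.0148], [0.5421, -0.1656, 0.0151]]
short 231 [[0.5411, -0.2993, 0.0109], [0.5417, -0.2988, 0.0115], [0.5478, -0.2766, 0.0135], [0.5614, -0.2404, 0.015], [0.5627, -0.2402, 0.0152]]
nose 7411 [[0.4892, -0.2033, 0.1798], [0.4895, -0.203, 0.1826], [0.491, -0.2008, 0.1857], [0.5287, -0.1616, 0.1937], [0.5301, -0.1595, 0.1943], [0.5304, -0.159, 0.1946]]
```

```bash
python3 plan.py .6177 -.1162 .10 7.4
```

```text
t 15.9 pos [ 0.4795 -0.1197  0.1891] rpy [-1.7999e+02  3.0000e-02  7.1300e+00] q6end 1.89
turn tool z deg -0.27 then shift [0.1375 0.0143 0.0891] rows 3.0
```

move_arm(
  rows="0 0 -0.27 0.046 0.0048 0 0;0 0 0 0.046 0.0048 0 0;0 0 0 0.0455 0.0047 0 0;0 0 0 0 0 0.045 0;0 0 0 0 0 0.045 0;0 0 0 0 0 0 0;0 0 0 0 0 0 0;0 0 0 0 0 0 0",
)

```text
t: 16.9
eef_pos: [0.6195, -0.116, 0.1019]
ee_rot: [3.141, -0.004, 0.132]
force: [1.8, -1.0, -1.4]
width: 0.0457
gripper_force: 35.0
```

```bash
python3 plan.py .6177 -.1162 .0305 7.4
```

```text
t 16.9 pos [ 0.6195 -0.116   0.1019] rpy [179.97  -0.22   7.57] q6end 1.89
turn tool z deg 0.17 then shift [-0.0018  0.      0.0714] rows 2.0
```

move_arm(
  rows="0 0 0 -0.001 0 0.02 0;0 0 0 0 0 0.02 0;0 0 0 0 0 0.01 0;0 0 0 0 0 0 0;0 0 0 0 0 0 0;0 0 0 0 0 0 0",
)

```text
t: 17.65
eef_pos: [0.6176, -0.1166, 0.0503]
ee_rot: [3.141, -0.001, 0.131]
force: [0.4, 0.5, -2.7]
width: 0.0456
gripper_force: 35.0
```

```bash
python3 plan.py .6177 -.1162 .0305 7.4
```

```text
t 17.65 pos [ 0.6176 -0.1166  0.0503] rpy [ 1.7999e+02 -8.0000e-02  7.5300e+00] q6end 1.89
turn tool z deg 0.13 then shift [ 0.0001 -0.0003  0.0198] rows 1.0
```

move_arm(
  rows="0 0 0.1 0 0 0.01 0;0 0 0 0 0 0.006 0;0 0 0 0 0 0.0035 0;0 0 0 0 0 0 0;0 0 0 0 0 0 0",
)

```text
t: 18.27
eef_pos: [0.6169, -0.1166, 0.0299]
ee_rot: [3.142, 0.0, 0.13]
force: [-1.4, 0.3, 1.0]
width: 0.0452
gripper_force: 35.0
```

```bash
python3 weigh.py
```

```text
mean F [-1.07  0.27  1.48] std [0.78 0.5  0.52] pos [ 0.617  -0.1166  0.0299] yaw 7.43 w 0.0458 grip 35.0
```

move_arm(
  rows="0 0 0 0 0 0 0.056;0 0 0 0 0 0 0.056;0 0 0 0 0 0 0.056;0 0 0 0 0 0 0.056;0 0 0 0 0 -0.02 0.056;0 0 0 0 0 -0.04 0.056;0 0 0 0 0 -0.05 0.056;0 0 0 0 0 -0.05 0.056",
)

```text
t: 19.52
eef_pos: [0.6168, -0.1166, 0.1913]
ee_rot: [-3.142, 0.0, 0.13]
force: [1.4, 0.3, -0.8]
width: 0.056
gripper_force: 0.0
```

move_arm(
  rows="0 0 9.6 0 0 0 0.07;0 0 9.6 0 0 0 0.07;0 0 9.6 0 0 0 0.07;0 0 9.6 0 0 0 0.07;0 0 9.6 0 0 0 0.07;0 0 9.6 0 0 0 0.07;0 0 9.6 0 0 0 0.07;0 0 9.6 0 0 0 0.07",
)

```text
t: 20.52
eef_pos: [0.617, -0.1165, 0.1898]
ee_rot: [-3.142, 0.0, -1.216]
force: [0.1, 0.1, -0.9]
width: 0.0697
gripper_force: 0.0
```

```bash
python3 - <<'E'
from cars import *
for n in("scene","side"):
    print(n);im,W=cloud(n);cv2.imwrite(f"pics/{n}2.png",im);whites(im,W)
E
python3 plan.py .426 .102 .17 -69.4
```

```text
scene
[363. 206.] 502 [586.6 290.6 466.2  77.7 -67.5  58.4]
[234. 226.] 461 [ 440.4 -101.8   98.9   49.2   88.6   44.4]
[261. 266.] 1004 [ 618.7 -133.3  154.8   92.3    9.9   46.6]
[325. 269.] 318 [741.3   7.1  42.8  39.9  -4.9  57.8]
side
[265. 178.] 656 [ 619.  -144.   154.2  150.7  -81.8   46.8]
[294. 218.] 869 [442.  -10.7 274.8  77.3 -85.1  44.6]
[207. 235.] 245 [653.1 172.8 185.3  54.3 -60.6  58.9]
[188. 305.] 507 [538.3 411.  209.2  19.2 -84.4  27.5]
t 20.62 pos [ 0.617  -0.1166  0.1898] rpy [180.     0.   -69.49] q6end 0.12
turn tool z deg -0.09 then shift [-0.2718  0.1018  0.0198] rows 5.0
```

View pics/side2.png

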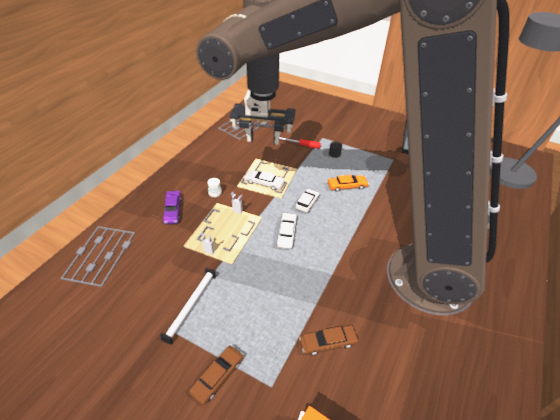

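Car A sits in the stand at (265,179). Car B was knocked: in the side view it is now at (287,230) instead of (283,242). I'll re-measure it from its pixels.

```bash
python3 - <<'E'
from cars import *
im,W=cloud("side")
W[:212]=np.nan
whites(im,W,xr=(.3,.55),yr=(-.06,.25))
E
python3 plan.py .43 .075 .17 -75
```

```text
[286. 230.] 523 [437.1  52.4 145.5  45.6 -69.5  40.9]
t 20.68 pos [ 0.617  -0.1166  0.1898] rpy [-180.      0.    -69.21] q6end 0.09
turn tool z deg 5.79 then shift [-0.2334  0.1311  0.0198] rows 4.0
```

move_arm(
  rows="0 0 0 -0.0442 0.0216 0.004 0.07;0 0 0 -0.0442 0.0216 0.004 0.07;0 0 0 -0.0442 0.0216 0.004 0.07;0 0 0 -0.0442 0.0216 0.004 0.07;0 0 0 -0.0442 0.0216 0.004 0.07;0 0 0 0 0 0 0.07;0 0 0 0 0 0 0.07;0 0 0 0 0 0 0.07",
)

```text
t: 21.68
eef_pos: [0.4388, 0.0518, 0.1699]
ee_rot: [-3.141, -0.0, -1.21]
force: [0.2, -0.2, 0.3]
width: 0.0699
gripper_force: 0.0
```

```bash
python3 look.py pics/w4.png 140 -69
```

```text
[338.  58.] 4414 [438.9 -96.1  91.6  45.8  89.9  43.3]
[281. 197.] 5162 [438.6  50.9 136.8  46.1 -69.6  38.8]
best [438.6  50.9 136.8  46.1 -69.6  38.8]
t 21.73 pos [0.4387 0.0517 0.1698] rpy [ 1.7999e+02 -1.0000e-02 -6.9400e+01] q6end 0.24
turn tool z deg 0.25 then shift [0.0007 0.0004 0.1458] rows 3.0
```

move_arm(
  rows="0 0 0.2 0.0007 0.0004 0.045 0.07;0 0 0 0 0 0.045 0.07;0 0 0 0 0 0.04 0.07;0 0 0 0 0 0.0155 0.07;0 0 0 0 0 0 0.07;0 0 0 0 0 0 0.07",
)

```text
t: 22.48
eef_pos: [0.4387, 0.0513, 0.0248]
ee_rot: [-3.141, -0.0, -1.215]
force: [-0.3, 0.1, 1.3]
width: 0.07
gripper_force: 0.0
```

move_arm(
  rows="0 0 0 0 0 0 0;0 0 0 0 0 0 0;0 0 0 0 0 0 0;0 0 0 0 0 0 0;0 0 0 0 0 0 0;0 0 0 0 0 0 0",
  squeeze=40,
)

```text
t: 23.22
eef_pos: [0.4376, 0.0512, 0.0247]
ee_rot: [3.141, -0.0, -1.214]
force: [-2.9, -0.5, 6.9]
width: 0.0456
gripper_force: 40.0
```

move_arm(
  rows="0 0 0 0 0 -0.02 0;0 0 0 0 0 -0.04 0;0 0 0 0 0 -0.04 0;0 0 0 0 0 -0.04 0;0 0 0 0 0 0 0;0 0 0 0 0 0 0;0 0 0 0 0 0 0",
)

```text
t: 24.1
eef_pos: [0.4369, 0.0509, 0.1629]
ee_rot: [3.139, -0.0, -1.215]
force: [0.3, 0.9, -5.1]
width: 0.0458
gripper_force: 40.0
```

```bash
python3 weigh.py; python3 plan.py .475 .107 .19 5.3
```

```text
mean F [ 0.15  0.53 -4.54] std [0.33 0.65 0.36] pos [0.4378 0.0513 0.1638] yaw -69.57 w 0.0453 grip 40.0
t 24.35 pos [0.4378 0.0513 0.1638] rpy [ 1.7993e+02 -1.0000e-02 -6.9570e+01] q6end 1.44
turn tool z deg -74.87 then shift [ 0.0422 -0.052  -0.0262] rows 1.0
```

Car B is about 460 g, so it is metal and goes to the caddy's long nest (-y' side).

move_arm(
  rows="0 0 -9.36 0 0 -0.0262 0;0 0 -9.36 0 0 0 0;0 0 -9.36 0 0 0 0;0 0 -9.36 0 0 0 0;0 0 -9.36 0 0 0 0;0 0 -9.36 0 0 0 0;0 0 -9.36 0 0 0 0;0 0 -9.36 0 0 0 0",
)

```text
t: 25.35
eef_pos: [0.4379, 0.0514, 0.1903]
ee_rot: [3.141, 0.0, 0.098]
force: [0.5, 1.0, -4.6]
width: 0.0456
gripper_force: 40.0
```

move_arm(
  rows="0 0 0 0.021 -0.026 0 0;0 0 0 0.021 -0.026 0 0;0 0 0 0 0 0 0;0 0 0 0 0 0 0;0 0 0 0 0 0 0",
)

```text
t: 25.98
eef_pos: [0.4745, 0.1065, 0.1904]
ee_rot: [3.141, 0.0, 0.092]
force: [-0.6, -0.5, -5.0]
width: 0.0456
gripper_force: 40.0
```

```bash
cat > rim.py <<'E'
from h import *; from tray import tray
def rims(f,adeg,box):
    s=arm.get_state();im,W=cloud("wrist");cv2.imwrite(f"pics/{f}.png",im);np.save(f"{f}.npy",W);hsv=cv2.cvtColor(im,cv2.COLOR_BGR2HSV)
    print("tray",tray(im,W,box))
    a=np.radians(adeg);e=np.array([[np.cos(a),np.sin(a)],[-np.sin(a),np.cos(a)]])
    P=W.copy();P[...,:2]=W[...,:2]@e.T;t=e@s["eef_pos"][:2];print("tcp",s["eef_pos"].round(4),np.degrees(s["ee_rot"][2]).round(2),"->",t.round(4))
    k=((W[...,2]>.0105)&(W[...,2]<.018)&(hsv[...,2]<150)&(W[...,0]>box[0])&(W[...,0]<box[1])&(W[...,1]>box[2])&(W[...,1]<box[3])).astype(np.uint8)
    n,l,st,ce=cv2.connectedComponentsWithStats(cv2.morphologyEx(k,cv2.MORPH_CLOSE,np.ones((5,5))))
    for i in range(1,n):
        if st[i,4]>60:
            q=P[(l==i)&(k>0)];print("rim",ce[i].round(),len(q),np.percentile(q[:,:2],[1,99],axis=0).round(4).tolist())
    k=(W[...,2]>s["eef_pos"][2]-.02)&(W[...,2]<s["eef_pos"][2]+.04);k[:100]=0;k[235:]=0;k[:,:225]=0;k[:,332:]=0
    q=P[k]
    if len(q)>50:print("nose rel tcp",len(q),(np.percentile(q[:,:2],[.5,99.5],axis=0)-t).round(4).tolist())
E
python3 -c "
from rim import *
rims('w5',5.3,(.5,.76,.02,.28))"
```

```text
tray (np.float64(5.3), array([0.5951, 0.1428]), array([0.1295, 0.2047]), np.float64(0.0057))
tcp [0.4745 0.1065 0.1904] 5.29 -> [0.4823 0.0622]
rim [181.   7.] 63 [[0.6567, 0.1508], [0.6681, 0.1545]]
rim [161.  54.] 97 [[0.6087, 0.1746], [0.6379, 0.1821]]
rim [216. 108.] 316 [[0.5676, 0.0954], [0.5896, 0.1538]]
rim [291. 128.] 291 [[0.5477, 0.02], [0.5687, 0.0781]]
nose rel tcp 7790 [[0.0265, -0.0221], [0.0701, 0.0222]]
```

move_arm(
  rows="0 0 0 0.0474 0.0044 0 0;0 0 0 0.0474 0.0044 0 0;0 0 0 0.0473 0.0045 0 0;0 0 0 0 0 0.045 0;0 0 0 0 0 0.045 0;0 0 0 0 0 0.04 0;0 0 0 0 0 0 0;0 0 0 0 0 0 0",
)

```text
t: 27.02
eef_pos: [0.6189, 0.1071, 0.0623]
ee_rot: [-3.141, -0.002, 0.093]
force: [-0.4, 1.1, -3.8]
width: 0.0457
gripper_force: 40.0
```

move_arm(
  rows="0 0 0 0 0 0 0;0 0 0 0 0 0 0;0 0 0 0 0 0 0",
)

```text
t: 27.4
eef_pos: [0.618, 0.1071, 0.0615]
ee_rot: [-3.141, -0.001, 0.093]
force: [-0.3, 0.1, -4.6]
width: 0.0456
gripper_force: 40.0
```

```bash
python3 plan.py .6172 .1064 .031 5.3
```

```text
t 27.4 pos [0.618  0.1071 0.0615] rpy [-1.7997e+02 -7.0000e-02  5.3100e+00] q6end 1.49
turn tool z deg 0.01 then shift [-0.0009  0.0007  0.0305] rows 1.0
```

move_arm(
  rows="0 0 0 -0.0008 0.0006 0.015 0;0 0 0 0 0 0.008 0;0 0 0 0 0 0.004 0;0 0 0 0 0 0.003 0;0 0 0 0 0 0 0;0 0 0 0 0 0 0",
)

```text
t: 28.15
eef_pos: [0.6171, 0.1063, 0.0308]
ee_rot: [-3.142, -0.0, 0.093]
force: [-1.2, -0.8, -1.7]
width: 0.0458
gripper_force: 40.0
```

```bash
python3 weigh.py
```

```text
mean F [-0.85 -0.06 -1.45] std [0.35 0.43 0.72] pos [0.6171 0.1064 0.0308] yaw 5.32 w 0.0455 grip 40.0
```

move_arm(
  rows="0 0 0 0 0 0 0.054;0 0 0 0 0 0 0.054;0 0 0 0 0 0 0.054;0 0 0 0 0 0 0.054;0 0 0 0 0 -0.02 0.054;0 0 0 0 0 -0.04 0.054;0 0 0 0 0 -0.05 0.054;0 0 0 0 0 -0.04 0.054",
)

```text
t: 29.4
eef_pos: [0.6177, 0.1064, 0.1831]
ee_rot: [-3.141, -0.002, 0.093]
force: [0.5, 0.9, -0.5]
width: 0.054
gripper_force: 0.0
```

move_arm(
  rows="0 0 9.58 0 0 0 0.07;0 0 9.58 0 0 0 0.07;0 0 9.58 0 0 0 0.07;0 0 9.58 0 0 0 0.07;0 0 9.58 0 0 0 0.07;0 0 9.58 0 0 0 0.07;0 0 9.58 0 0 0 0.07;0 0 9.58 0 0 0 0.07",
)

```text
t: 30.4
eef_pos: [0.6173, 0.1063, 0.181]
ee_rot: [-3.141, -0.0, -1.25]
force: [0.7, 1.2, -0.7]
width: 0.0699
gripper_force: 0.0
```

move_arm(
  rows="0 0 9.58 0 0 0 0.07;0 0 9.58 0 0 0 0.07;0 0 0 0 0 0 0.07",
)

```text
t: 30.78
eef_pos: [0.6172, 0.1063, 0.1809]
ee_rot: [-3.141, 0.0, -1.578]
force: [1.0, -0.3, -0.1]
width: 0.07
gripper_force: 0.0
```

```bash
python3 - <<'E'
from cars import *
for n in("scene","side"):
    print(n);im,W=cloud(n);cv2.imwrite(f"pics/{n}3.png",im);whites(im,W)
E
python3 plan.py .4395 -.099 .17 -90.5
```

```text
scene
[367. 198.] 407 [567.3 339.7 354.4  74.6 -67.9  59.3]
[324. 233.] 971 [622.3 123.2 159.4 152.2  86.5  57.2]
[234. 225.] 465 [ 440.2 -102.2   98.7   48.8   87.8   45.1]
[260. 266.] 962 [ 619.5 -128.7  149.8  103.3   -0.9   46.5]
[325. 269.] 321 [741.7   8.8  42.1  42.1  17.1  58. ]
side
[267. 178.] 560 [ 617.  -154.5  144.7  139.5    7.8   47.3]
[306. 200.] 330 [436.9 -99.1 101.5  46.7 -89.3  45.5]
[226. 223.] 1158 [616.7 144.4 199.2 150.4  81.8  58.3]
[188. 305.] 507 [538.7 410.6 208.1  18.  -84.5  27.3]
t 30.88 pos [0.6172 0.1063 0.1808] rpy [-1.7997e+02  1.0000e-02 -9.0260e+01] q6end 0.21
turn tool z deg 0.24 then shift [0.2069 0.1759 0.0108] rows 4.0
```

move_arm(
  rows="0 0 0.24 0.0414 0.0352 0.002 0.07;0 0 0 0.0414 0.0352 0.002 0.07;0 0 0 0.0414 0.0352 0.002 0.07;0 0 0 0.0414 0.0352 0.002 0.07;0 0 0 0.0413 0.0351 0.002 0.07;0 0 0 0 0 0 0.07;0 0 0 0 0 0 0.07;0 0 0 0 0 0 0.07",
)

```text
t: 31.88
eef_pos: [0.4395, -0.098, 0.1707]
ee_rot: [-3.141, -0.0, -1.582]
force: [0.0, 0.0, -0.0]
width: 0.0699
gripper_force: 0.0
```

```bash
python3 look.py pics/w6.png 100 -90
```

```text
[109. 182.] 6861 [ 616.7 -115.4  154.2   59.7    7.8   45.1]
[281. 196.] 3331 [ 438.7 -102.3   97.4   46.1   89.9   42.9]
best [ 438.7 -102.3   97.4   46.1   89.9   42.9]
t 31.93 pos [ 0.4394 -0.0979  0.1705] rpy [-180.     -0.    -90.63] q6end 0.23
turn tool z deg -0.5 then shift [0.0044 0.0007 0.1465] rows 3.0
```

move_arm(
  rows="0 0 -0.5 0.0042 0.0007 0.045 0.07;0 0 0 0 0 0.045 0.07;0 0 0 0 0 0.04 0.07;0 0 0 0 0 0.0165 0.07;0 0 0 0 0 0 0.07;0 0 0 0 0 0 0.07",
)

```text
t: 32.67
eef_pos: [0.4387, -0.1023, 0.0246]
ee_rot: [-3.141, -0.0, -1.574]
force: [0.6, -0.0, 0.1]
width: 0.0701
gripper_force: 0.0
```

move_arm(
  rows="0 0 0 0 0 0 0;0 0 0 0 0 0 0;0 0 0 0 0 0 0;0 0 0 0 0 0 0;0 0 0 0 0 0 0;0 0 0 0 0 0 0",
  squeeze=40,
)

```text
t: 33.42
eef_pos: [0.4378, -0.1027, 0.0245]
ee_rot: [-3.142, -0.0, -1.575]
force: [-2.3, 1.2, 6.9]
width: 0.0453
gripper_force: 40.0
```

move_arm(
  rows="0 0 0 0 0 -0.02 0;0 0 0 0 0 -0.04 0;0 0 0 0 0 -0.04 0;0 0 0 0 0 -0.06 0;0 0 0 0 0 0 0;0 0 0 0 0 0 0;0 0 0 0 0 0 0",
)

```text
t: 34.3
eef_pos: [0.4366, -0.1028, 0.1824]
ee_rot: [3.138, -0.0, -1.575]
force: [-0.8, -0.1, -3.4]
width: 0.0457
gripper_force: 40.0
```

```bash
python3 weigh.py; python3 plan.py .472 .182 .19 5.3 .49 -.207 .19 7.4
```

```text
mean F [-0.19 -0.04 -3.61] std [0.5  0.57 0.29] pos [ 0.4376 -0.1027  0.1833] yaw -90.23 w 0.0454 grip 40.0
t 34.55 pos [ 0.4376 -0.1027  0.1833] rpy [ 1.7991e+02 -2.0000e-02 -9.0230e+01] q6end 1.3
turn tool z deg -95.53 then shift [ 0.0606 -0.2803 -0.0067] rows 5.0
t 34.55 pos [ 0.4376 -0.1027  0.1833] rpy [ 1.7991e+02 -2.0000e-02 -9.0230e+01] q6end 2.1
turn tool z deg -97.63 then shift [ 0.0385  0.1101 -0.0067] rows 2.0
```

Car C is about 370 g, so it is metal and goes to the caddy's short nest.

move_arm(
  rows="0 0 -9.55 0 0 -0.0067 0;0 0 -9.55 0 0 0 0;0 0 -9.55 0 0 0 0;0 0 -9.55 0 0 0 0;0 0 -9.55 0 0 0 0;0 0 -9.55 0 0 0 0;0 0 -9.55 0 0 0 0;0 0 -9.55 0 0 0 0",
)

```text
t: 35.55
eef_pos: [0.4378, -0.1027, 0.1905]
ee_rot: [3.141, 0.001, -0.236]
force: [-0.3, 0.4, -3.2]
width: 0.0458
gripper_force: 40.0
```

move_arm(
  rows="0 0 -9.55 0 0 0 0;0 0 -9.55 0 0 0 0;0 0 0 0.01 -0.0467 0 0;0 0 0 0.01 -0.0467 0 0;0 0 0 0.01 -0.0467 0 0;0 0 0 0.01 -0.0467 0 0;0 0 0 0.01 -0.0467 0 0;0 0 0 0.01 -0.0467 0 0",
)

```text
t: 36.55
eef_pos: [0.4718, 0.1835, 0.1905]
ee_rot: [3.141, 0.0, 0.092]
force: [0.3, -0.8, -3.6]
width: 0.0455
gripper_force: 40.0
```

move_arm(
  rows="0 0 0 0 0 0 0;0 0 0 0 0 0 0;0 0 0 0 0 0 0",
)

```text
t: 36.92
eef_pos: [0.4716, 0.181, 0.1906]
ee_rot: [3.141, 0.001, 0.091]
force: [-0.3, -0.6, -4.0]
width: 0.0453
gripper_force: 40.0
```

```bash
python3 -c "
from rim import *
rims('w7',5.3,(.5,.76,.02,.28))
from plan import plan
plan(.6103,.1818,.06,5.3)"
```

```text
tray (np.float64(5.2), array([0.5967, 0.143 ]), array([0.1341, 0.2054]), np.float64(0.0057))
tcp [0.4716 0.181  0.1906] 5.22 -> [0.4863 0.1366]
rim [261.  10.] 66 [[0.6568, 0.1514], [0.672, 0.1545]]
rim [320.  10.] 83 [[0.6565, 0.0953], [0.672, 0.0993]]
rim [293. 111.] 238 [[0.5677, 0.0955], [0.5889, 0.1539]]
rim [353. 132.] 228 [[0.5475, 0.0205], [0.5696, 0.0795]]
nose rel tcp 4366 [[0.026, -0.0221], [0.0504, 0.022]]
t 36.98 pos [0.4718 0.1809 0.1907] rpy [1.7999e+02 1.0000e-02 5.2100e+00] q6end 1.37
turn tool z deg -0.09 then shift [0.138  0.0119 0.1307] rows 3.0
```

move_arm(
  rows="0 0 0 0.046 0.004 0 0;0 0 0 0.046 0.004 0 0;0 0 0 0.046 0.0039 0 0;0 0 0 0 0 0.045 0;0 0 0 0 0 0.045 0;0 0 0 0 0 0.0407 0;0 0 0 0 0 0 0;0 0 0 0 0 0 0",
)

```text
t: 37.98
eef_pos: [0.6116, 0.1827, 0.0618]
ee_rot: [-3.141, -0.002, 0.092]
force: [0.3, -0.0, -2.1]
width: 0.0452
gripper_force: 40.0
```

move_arm(
  rows="0 0 0 0 0 0 0;0 0 0 0 0 0 0;0 0 0 0 0 0 0",
)

```text
t: 38.35
eef_pos: [0.6107, 0.1829, 0.061]
ee_rot: [-3.141, -0.001, 0.092]
force: [-0.9, -0.4, -3.0]
width: 0.0455
gripper_force: 40.0
```

```bash
python3 plan.py .6103 .1818 .0303 5.3
```

```text
t 38.35 pos [0.6107 0.1829 0.061 ] rpy [-1.7996e+02 -7.0000e-02  5.2800e+00] q6end 1.37
turn tool z deg -0.02 then shift [-0.0005  0.0011  0.0307] rows 1.0
```

move_arm(
  rows="0 0 0 -0.0005 0.001 0.015 0;0 0 0 0 0 0.008 0;0 0 0 0 0 0.004 0;0 0 0 0 0 0.0035 0;0 0 0 0 0 0 0;0 0 0 0 0 0 0",
)

```text
t: 39.1
eef_pos: [0.6099, 0.1815, 0.0305]
ee_rot: [3.141, -0.0, 0.092]
force: [-3.9, -1.4, 5.2]
width: 0.0454
gripper_force: 40.0
```

```bash
python3 weigh.py
```

```text
mean F [-3.96 -1.12  5.36] std [0.32 0.44 0.65] pos [0.6099 0.1815 0.0305] yaw 5.3 w 0.0459 grip 40.0
```

move_arm(
  rows="0 0 0 0 0 0 0.054;0 0 0 0 0 0 0.054;0 0 0 0 0 0 0.054;0 0 0 0 0 0 0.054;0 0 0 0 0 -0.02 0.054;0 0 0 0 0 -0.04 0.054;0 0 0 0 0 -0.05 0.054;0 0 0 0 0 -0.04 0.054",
)

```text
t: 40.35
eef_pos: [0.6101, 0.1821, 0.1814]
ee_rot: [-3.141, -0.001, 0.092]
force: [0.1, 0.2, 0.0]
width: 0.0542
gripper_force: 0.0
```

move_arm(
  rows="0 0 0 -0.03 0 -0.03 0.054;0 0 0 -0.05 0 -0.03 0.054;0 0 0 -0.05 0 0 0.054;0 0 0 0 0 0 0.054;0 0 0 0 0 0 0.054",
)

```text
t: 40.98
eef_pos: [0.4806, 0.1702, 0.2399]
ee_rot: [-3.141, -0.001, 0.093]
force: [-0.2, 0.6, -1.0]
width: 0.0539
gripper_force: 0.0
```

```bash
python3 - <<'E'
from cars import *
from plan import plan
im,W=cloud("wrist");cv2.imwrite("pics/w8.png",im)
whites(im,W,zlo=.022)
im,W=cloud("side");print("side");whites(im,W)
whites(im,W,zlo=.022,zhi=.05,xr=(.5,.72),yr=(.06,.23),amin=100)
plan(.54,.411,.19,-84.7)
E
```

```text
[348.  69.] 5271 [616.6 106.4 136.6  45.9   5.4  45.2]
[279.  72.] 3340 [610.4 181.3 100.3  46.    5.4  49.2]
[540.  97.] 4568 [ 617.5 -115.4  140.7   45.9    7.8   45.2]
[402.  70.] 657 [621.3  52.2  30.   11.    5.4  58.9]
[ 83. 117.] 1701 [541.5 403.6 194.1  13.3 -84.7  25.1]
side
[275. 180.] 327 [ 579.3 -157.5  140.3   67.9  -81.7   46.7]
[224. 227.] 1681 [613.6 142.9 201.5 149.6  86.5  58. ]
[188. 305.] 511 [538.9 410.1 208.6  18.4 -84.7  27.4]
[224. 225.] 1151 [613.2 130.6 151.4 140.  -85.   49.5]
t 41.08 pos [0.4811 0.17   0.2393] rpy [1.7999e+02 2.0000e-02 5.2700e+00] q6end -0.56
turn tool z deg 89.97 then shift [-0.2345 -0.0809  0.0493] rows 4.0
```

View pics/w8.png

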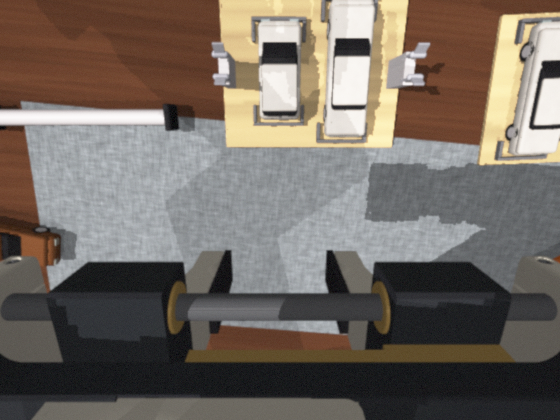

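All three cars sit in their nests, with roofs at 45, 49 and 45 mm; no fourth white car shows up anywhere. Now the rod.

move_arm(
  rows="0 0 10 0 0 0 0.06;0 0 10 0 0 0 0.06;0 0 10 0 0 0 0.06;0 0 10 0 0 0 0.06;0 0 10 0 0 0 0.06;0 0 10 0 0 0 0.06;0 0 10 0 0 0 0.06;0 0 10 0 0 0 0.06",
)

```text
t: 42.08
eef_pos: [0.4813, 0.1697, 0.2387]
ee_rot: [3.14, -0.001, -1.311]
force: [-0.3, 0.5, -0.1]
width: 0.0597
gripper_force: 0.0
```

move_arm(
  rows="0 0 10 0 0 0 0.06;0 0 0 -0.047 -0.0162 0.01 0.06;0 0 0 -0.047 -0.0162 0.01 0.06;0 0 0 -0.047 -0.0162 0.01 0.06;0 0 0 -0.047 -0.0162 0.01 0.06;0 0 0 -0.0465 -0.0161 0.009 0.06;0 0 0 0 0 0 0.06;0 0 0 0 0 0 0.06",
)

```text
t: 43.08
eef_pos: [0.5399, 0.4104, 0.1889]
ee_rot: [3.14, -0.002, -1.479]
force: [0.1, -0.1, 0.1]
width: 0.0602
gripper_force: 0.0
```

```bash
python3 - <<'E'
from cars import *; from plan import plan
im,W=cloud("wrist");cv2.imwrite("pics/w9.png",im)
w=W.reshape(-1,3);k=(w[:,2]>.017)&(w[:,2]<.04)&(w[:,0]>.46)&(w[:,0]<.62)&(w[:,1]>.27)&(w[:,1]<.56);q=w[k][:,:2]
print(len(q),cv2.minAreaRect((q*1000).astype(np.float32)))
k=(w[:,2]>.019)&(w[:,2]<.04)&(w[:,0]>.46)&(w[:,0]<.62)&(w[:,1]>.31)&(w[:,1]<.49);p=w[k][:,:2].astype(np.float32)
vx,vy,x,y=cv2.fitLine(p,cv2.DIST_HUBER,0,.001,.001).ravel();ang=np.degrees(np.arctan2(vy,vx));print("line",x,y,ang)
d=np.array([vx,vy]);s=q@d;m=(s.min()+s.max())/2;pt=np.array([x,y]);c=pt+(m-pt@d)*d;print("ext",s.max()-s.min(),"mid",c)
yaw=ang if -180<ang<0 else ang-180
plan(*c,.010,yaw)
E
```

```text
3487 ((540.575927734375, 411.30413818359375), (29.60376739501953, 221.4802703857422), 5.322216510772705)
line 0.54255545 0.391982 -84.578735
ext 0.22149922295248495 mid [0.54071913 0.41133164]
t 43.12 pos [0.5399 0.4101 0.1897] rpy [ 1.7995e+02 -6.0000e-02 -8.4770e+01] q6end -0.56
turn tool z deg -0.19 then shift [-0.0012 -0.0009  0.1797] rows 3.0
```

move_arm(
  rows="0 0 0 -0.0012 -0.0009 0.05 0.06;0 0 0 0 0 0.05 0.06;0 0 0 0 0 0.04 0.06;0 0 0 0 0 0.025 0.06;0 0 0 0 0 0.013 0.06;0 0 0 0 0 0 0.06;0 0 0 0 0 0 0.06",
)

```text
t: 44.0
eef_pos: [0.5411, 0.4124, 0.0141]
ee_rot: [-3.14, 0.001, -1.479]
force: [0.0, 1.2, 0.4]
width: 0.0597
gripper_force: 0.0
```

```bash
python3 plan.py .5407 .4113 .010 -84.6
```

```text
t 44.0 pos [0.5411 0.4124 0.0141] rpy [-1.799e+02  8.000e-02 -8.473e+01] q6end -0.56
turn tool z deg -0.13 then shift [0.0011 0.0005 0.0041] rows 1.0
```

move_arm(
  rows="0 0 0 0.0008 0 0.002 0.06;0 0 0 0 0 0 0.06;0 0 0 0 0 0 0;0 0 0 0 0 0 0;0 0 0 0 0 0 0;0 0 0 0 0 0 0;0 0 0 0 0 0 0;0 0 0 0 0 0 0",
  squeeze=60,
)

```text
t: 45.0
eef_pos: [0.5403, 0.411, 0.0105]
ee_rot: [3.141, -0.0, -1.479]
force: [-0.4, 0.2, 0.6]
width: 0.0163
gripper_force: 60.0
```

move_arm(
  rows="0 0 0 0 0 0 0;0 0 0 0 0 0 0;0 0 0 0 0 0 0;0 0 0 0 0 0 0",
)

```text
t: 45.5
eef_pos: [0.5404, 0.4111, 0.0105]
ee_rot: [3.141, -0.0, -1.479]
force: [-0.4, -0.4, -0.8]
width: 0.0166
gripper_force: 60.0
```

move_arm(
  rows="0 0 0 0 0 -0.03 0;0 0 0 0 0 -0.05 0;0 0 0 0 0 -0.05 0;0 0 0 0 0 -0.02 0;0 0 0 0 0 0 0;0 0 0 0 0 0 0;0 0 0 0 0 0 0",
)

```text
t: 46.38
eef_pos: [0.5399, 0.4105, 0.1587]
ee_rot: [3.14, -0.002, -1.479]
force: [-0.2, 0.2, -2.4]
width: 0.0163
gripper_force: 60.0
```

```bash
python3 plan.py .6124 .1440 .16 -84.7
```

```text
t 46.38 pos [0.5399 0.4105 0.1587] rpy [ 1.7988e+02 -1.1000e-01 -8.4740e+01] q6end -0.14
turn tool z deg -0.04 then shift [ 0.2721 -0.0476 -0.0013] rows 5.0
```

move_arm(
  rows="0 0 0 0.0453 -0.0079 0 0;0 0 0 0.0453 -0.0079 0 0;0 0 0 0.0453 -0.0079 0 0;0 0 0 0.0453 -0.0079 0 0;0 0 0 0.0453 -0.0079 0 0;0 0 0 0.0453 -0.008 0 0;0 0 0 0 0 0.02 0;0 0 0 0 0 0.02 0",
)

```text
t: 47.38
eef_pos: [0.6126, 0.1437, 0.1191]
ee_rot: [3.141, -0.0, -1.48]
force: [0.1, -0.2, -1.1]
width: 0.0164
gripper_force: 60.0
```

move_arm(
  rows="0 0 0 0 0 0.015 0;0 0 0 0 0 0 0;0 0 0 0 0 0 0;0 0 0 0 0 0 0",
)

```text
t: 47.88
eef_pos: [0.6131, 0.1452, 0.1064]
ee_rot: [-3.14, 0.0, -1.478]
force: [0.5, 0.8, -1.5]
width: 0.016
gripper_force: 60.0
```

```bash
python3 plan.py .6124 .1440 .0615 -84.7; python3 - <<'E'
from h import *
im,W=cloud("wrist");cv2.imwrite("pics/w10.png",im);z=arm.get_state()["eef_pos"][2]
w=W.reshape(-1,3);a=np.radians(5.3);e=np.array([[np.cos(a),np.sin(a)],[-np.sin(a),np.cos(a)]])
k=(w[:,2]>z+.001)&(w[:,2]<z+.025)&(w[:,0]>.55)&(w[:,0]<.68)&(w[:,1]>-.03)&(w[:,1]<.11);q=w[k];p=q[:,:2]@e.T
print("tcp'",e@arm.get_state()["eef_pos"][:2])
for lo in np.arange(-.03,.06,.02):
    m=(p[:,1]>lo)&(p[:,1]<lo+.02)
    if m.sum()>20:print(lo.round(2),m.sum(),"X",np.percentile(p[m,0],[2,50,98]).round(4),"z",np.percentile(q[m,2],[50,95]).round(4))
print("rod near end",p[:,1].min())
k=(w[:,2]>.05)&(w[:,2]<.087)&(w[:,0]>.57)&(w[:,0]<.66)&(w[:,1]>-.03)&(w[:,1]<.06);q=w[k];p=q[:,:2]@e.T
print("clip",len(q),np.percentile(p,[1,50,99],axis=0).round(4).tolist(),q[:,2].max())
E
```

```text
t 47.88 pos [0.6131 0.1452 0.1064] rpy [-1.7993e+02  3.0000e-02 -8.4710e+01] q6end -0.14
turn tool z deg -0.01 then shift [0.0011 0.0008 0.0449] rows 1.0
tcp' [0.62386662 0.08792795]
-0.03 2447 X [0.612  0.626  0.6396] z [0.1247 0.1263]
-0.01 1953 X [0.6173 0.626  0.6343] z [0.1182 0.12  ]
0.01 1711 X [0.6173 0.626  0.6342] z [0.1183 0.12  ]
0.03 1498 X [0.6173 0.6255 0.6342] z [0.1182 0.1199]
0.05 169 X [0.6171 0.6246 0.6339] z [0.1184 0.1199]
rod near end -0.02272984918752902
clip 596 [[0.6059, -0.0126], [0.6124, -0.0055], [0.641, 0.0014]] 0.08534982589357129
```

View pics/w10.png

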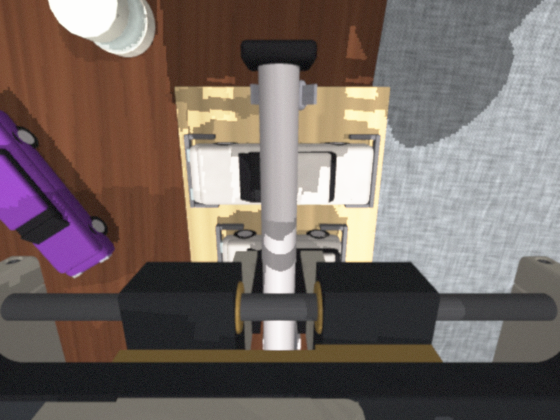

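The rod is over the clips with its far cap beyond the clip at (279,95), and it is lined up to about 1.5 mm. I'll lower it with a small correction and watch the force.

move_arm(
  rows="0 0 0 0.0004 0.0012 0.01 0;0 0 0 0 0 0.008 0;0 0 0 0 0 0.004 0;0 0 0 0 0 0 0;0 0 0 0 0 0 0",
)

```text
t: 48.55
eef_pos: [0.6117, 0.1444, 0.0837]
ee_rot: [-3.141, 0.0, -1.479]
force: [0.0, 0.5, -0.2]
width: 0.0165
gripper_force: 60.0
```

move_arm(
  rows="0 0 0 0 0 0.004 0;0 0 0 0 0 0.004 0;0 0 0 0 0 0 0",
)

```text
t: 48.92
eef_pos: [0.6112, 0.1442, 0.0751]
ee_rot: [3.141, -0.0, -1.479]
force: [-0.5, 0.2, -1.7]
width: 0.0165
gripper_force: 60.0
```

```bash
python3 plan.py .6124 .1440 .0615 -84.7;python3 -c "
from h import *
s=arm.get_state();print(s['force'],s['moment'])"
```

```text
t 48.92 pos [0.6112 0.1442 0.0751] rpy [ 1.7995e+02 -1.0000e-02 -8.4740e+01] q6end -0.14
turn tool z deg -0.04 then shift [ 0.0003 -0.0012  0.0136] rows 1.0
[-0.49131451  0.16199101 -1.65734388] [ 0.02986734  0.34458833 -0.06774936]
```

move_arm(
  rows="0 0 0 0 -0.0007 0.003 0;0 0 0 0 0 0.003 0;0 0 0 0 0 0.002 0;0 0 0 0 0 0 0",
)

```text
t: 49.42
eef_pos: [0.6117, 0.1442, 0.0673]
ee_rot: [3.141, -0.0, -1.479]
force: [-3.4, -0.2, 1.8]
width: 0.0165
gripper_force: 60.0
```

move_arm(
  rows="0 0 0 0 0 0.002 0;0 0 0 0 0 0.002 0;0 0 0 0 0 0.002 0;0 0 0 0 0 0 0",
)

```text
t: 49.92
eef_pos: [0.612, 0.1443, 0.0614]
ee_rot: [3.141, -0.0, -1.479]
force: [-3.9, -0.8, 1.7]
width: 0.0166
gripper_force: 60.0
```

move_arm(
  rows="0 0 0 0 0 0.001 0;0 0 0 0 0 0.001 0;0 0 0 0 0 0 0",
)

```text
t: 50.3
eef_pos: [0.6121, 0.1443, 0.0612]
ee_rot: [-3.141, -0.0, -1.478]
force: [-10.9, -1.0, 14.9]
width: 0.0168
gripper_force: 60.0
```

```bash
python3 - <<'E'
from h import *
s=arm.get_state();print(s["eef_pos"],s["force"])
im,W=cloud("wrist");w=W.reshape(-1,3);a=np.radians(5.3);e=np.array([[np.cos(a),np.sin(a)],[-np.sin(a),np.cos(a)]]);p=w[:,:2]@e.T
for lo in np.arange(-.03,.08,.015):
    m=(p[:,1]>lo)&(p[:,1]<lo+.015)&(abs(p[:,0]-.625)<.007)&(w[:,2]>.05)&(w[:,2]<.1)
    if m.sum()>20:print(lo.round(3),m.sum(),np.percentile(w[m,2],[50,95]).round(4))
E
```

```text
[0.61209669 0.14427019 0.06119456] [-10.89554895  -1.03273206  14.93477882]
-0.03 946 [0.08   0.0815]
-0.015 1272 [0.0737 0.0752]
0.0 1121 [0.0736 0.0751]
0.015 1028 [0.0736 0.0749]
0.03 908 [0.0735 0.075 ]
0.045 849 [0.0735 0.0749]
0.06 755 [0.0735 0.0748]
0.075 694 [0.0735 0.0748]
```

The hard stop is reached: z stays at 61.2 mm with 15 N, and the rod top reads the same as when first seated. One more firm push, then I'll release.

move_arm(
  rows="0 0 0 0 0 0.0015 0;0 0 0 0 0 0 0;0 0 0 0 0 -0.003 0;0 0 0 0 0 0 0",
)

```text
t: 50.85
eef_pos: [0.6122, 0.1444, 0.0613]
ee_rot: [-3.142, 0.0, -1.479]
force: [-5.8, -0.1, 5.2]
width: 0.0164
gripper_force: 60.0
```

move_arm(
  rows="0 0 0 0 0 0 0.05;0 0 0 0 0 0 0.05;0 0 0 0 0 0 0.05;0 0 0 0 0 0 0.05;0 0 0 0 0 0 0.05;0 0 0 0 0 -0.02 0.05;0 0 0 0 0 -0.05 0.05;0 0 0 0 0 -0.06 0.05",
)

```text
t: 51.85
eef_pos: [0.6116, 0.144, 0.1915]
ee_rot: [3.139, -0.001, -1.479]
force: [1.9, 0.8, 0.7]
width: 0.0499
gripper_force: 0.0
```

move_arm(
  rows="0 0 0 0 0.05 -0.03 0.05;0 0 0 0 0.05 0 0.05;0 0 0 0 0 0 0.05;0 0 0 0 0 0 0.05",
)

```text
t: 52.35
eef_pos: [0.5129, 0.1354, 0.2217]
ee_rot: [-3.14, 0.001, -1.478]
force: [0.5, -0.0, -0.1]
width: 0.0498
gripper_force: 0.0
```

```bash
python3 - <<'E'
from cars import *
a=np.radians(5.3);e=np.array([[np.cos(a),np.sin(a)],[-np.sin(a),np.cos(a)]])
for n in("wrist","scene","side"):
    im,W=cloud(n)
    if n=="wrist":
        cv2.imwrite("pics/w11.png",im)
    w=W.reshape(-1,3);p=w[:,:2]@e.T
    print(n)
    for lo in np.arange(-.03,.2,.03):
        m=(p[:,1]>lo)&(p[:,1]<lo+.03)&(abs(p[:,0]-.624)<.007)&(w[:,2]>.05)&(w[:,2]<.1)
        if m.sum()>5:print(lo.round(3),m.sum(),np.percentile(w[m,2],[50,95]).round(4))
E
```

```text
wrist
-0.03 428 [0.0747 0.0813]
0.0 505 [0.0738 0.0755]
0.03 456 [0.0737 0.0755]
0.06 414 [0.0738 0.0753]
0.09 374 [0.0737 0.0754]
0.12 356 [0.0736 0.0752]
0.15 134 [0.0732 0.0749]
scene
-0.03 45 [0.0736 0.081 ]
0.0 37 [0.0732 0.0764]
0.03 37 [0.074  0.0773]
0.06 35 [0.0734 0.0757]
0.09 35 [0.0738 0.0764]
0.12 35 [0.0735 0.077 ]
0.15 32 [0.0729 0.076 ]
0.18 21 [0.0755 0.0813]
side
-0.03 31 [0.0765 0.0827]
0.0 31 [0.0748 0.0769]
0.03 30 [0.0745 0.0773]
0.06 35 [0.0745 0.0773]
0.09 31 [0.0754 0.0772]
0.12 41 [0.0741 0.0763]
0.15 37 [0.074  0.0763]
0.18 42 [0.0742 0.0818]
```

View pics/w11.png

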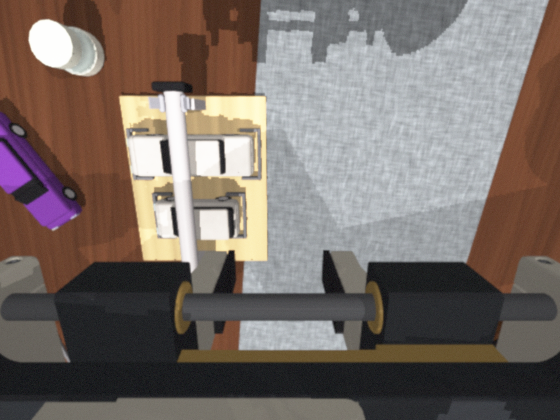

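The rod is level and home over both nested cars, running from (173,88) down to (190,260), with its top at 75 mm along its length. Nothing touches the robot, so I'm handing the job in.

```bash
python3 -c "
from station import arm
print(arm.job_done())"
```

```text
the job is handed in; nothing more can be done
None
```

The job is handed in (no verdict was returned): the rod came out first, the plastic saloon (about 140 g) is in the stand, the metal saloon (about 460 g) and metal hatchback (about 370 g) are in the caddy, and the rod is pressed back to its stop in both clips; I saw only three white cars.

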